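Back off the knurled collar of a tape-roll stand by counted turns

ROBOT

A 6-joint arm with a two-finger parallel gripper is mounted at the origin on the work surface. World frame = base frame: x ahead of the robot, y to its left, z up, the work surface at z = 0. Lengths are in m, angles in degrees, forces in N, time in s.
With the tool pointing down it reaches from about 0.325 to 0.925 m from the base axis. Payload 3.1 kg.
Tool frame: the origin (TCP) lies at the centre of the arm's flange, where the gripper is bolted on; the fingertips stand 173 mm ahead of it and the grasp point (between the pads) lies 155 mm ahead of it (bot.grip_point_offset is the distance from the TCP to the grasp point, in m); z points along the fingers, y is the line along which they close (so a half turn about z gives the same grasp; the last joint's range is limited). The gripper opens to 85 mm and grips with 20 to 120 N. Pads are 22 mm wide; open, the fingers measure 114 mm over their backs; the gripper's body (76 mm by 85 mm) begins 54 mm behind the grasp point. The pads swing forward as they close: fully open they stand 13 mm farther back than shut.
Start: joints at [-6.429, 12.427, 92.441, -0, 75.132, -6.429], TCP at [0.625, 0, 0.405] pointing down, gripper open.
Joint ranges: [-157.48, 157.48], [-44.54, 120.13], [17.64, 146.25], [-64.5, 244.5], [7.68, 150.69], [-147.95, 147.95]. Speed limits (degrees/s): [159.86, 159.86, 180, 180, 180, 180].

INTERFACE

Orientations are given as a 3x3 rotation matrix whose columns are the frame's x, y, z axes.
In Python, from station import bot, cams, finder gives the robot as it stands. The module is installed in compiled form; this text tells all that it offers.
- The arm moves only by the tool apply_moves, never from a script. Its argument "commands" is a list of rows, each an object with "delta_pos": the shift along the tool's x, y, z in m, a list of three; "delta_rot": the turn, a rotation vector about the tool's x, y, z in rad, a list of three; "claw": the closure, from 0 (fully open) to 1 (shut). A call has 1 to 10 rows; each row shifts and turns the commanded pose from where the row before left it, along the tool's axes as they then stand; what a row does not reach is not made up. A row lasts 1/12 s, in which the tool goes at most 41.7 mm and 7.16 degrees, less where a joint would pass 70% of its speed; a pose out of reach is approached as far as the arm can. A call with a gripper value outside its range is refused whole. The fingers move at their own pace and stop on an object; the grip force is fixed at half the most. Time passes only in rows, so rows that do not move let the fingers close. It gives the time, the measured TCP pose, the force, the opening and the grip force at its end, in the units of the state.
- bot.read_state(): the state, without advancing time (a new reading comes with each control period).
- cams.snapshot(name): name is "scene" or "side" or "wrist"; returns a dict with "frame" (400x640x3 uint8, blue, green, red), "fx", "fy", "cx", "cy" (pixels), "extrinsics" (4x4, takes a point from world to camera coordinates); the wrist camera has in their place "hand_eye" (4x4, takes a point from camera to tool coordinates, whose origin is the TCP and whose axes are the flange's). Camera axes: x right, y down, z forward; pixel columns grow to the right and rows downward; lengths in m; the calibration is good to about 2 mm. A picture is of the moment at which its call begins: read the wrist's pose just before it. There is no depth.
- bot.close_job(): hands the job in; it is judged then, once.
Trained networks look in the newest picture that a camera, given by its name, has taken for a name from the list of things; names that differ only in an ending like _2 or _b are one class to them, and where a whole thing is asked for, a point or a joint stands for the part that bears it (a point fixed in the world has none). Each returns a list of dicts, best first, with "p" (0 to 1); they miss things now and then, are a little off and sometimes report something else, mostly with a low value. They report only what shows in the picture. A call takes as long as a camera call.
- finder.find_in(camera, query): "at" ([x, y, z] in m, in the coordinates of the camera as it stood for that picture, good to about 4 mm: the middle of the surface that is visible of it).
- finder.cut_out(camera, query): "region" (400x640 bool, what is visible of it).
- finder.place_of(camera, query): "at" ([x, y, z] in m, in the coordinates of the camera as it stood for that picture, good to about 4 mm: a listed point, or the origin of a listed thing).
The state is a dict: "clock": time; "q": joint angles; "qd": joint speeds; "tau": joint torques, N m; "ee_pos": TCP position; "tool_rot": TCP orientation; "force": force on the tool from outside, world axes, zero at the start; "wrist_torque": the same for the moment, N m; "width": finger opening in m; "gripper_force": force on a finger pad.
Only numpy, scipy, OpenCV 4.12 (cv2) and the standard library are available. Lean on these libraries where they do the work, as an engineer would, in place of code of your own. Each camera call takes 0.05 s, during which the arm holds its last target. There are 200 camera calls.

TASK

With a fingertip on its rim, grasping nothing, loosen the black knurled collar that clamps the tape roll on the red stand, turning it counter-clockwise seen from above: first bring its white mark round to the red pointer, then give it two more full turns and stop with the white mark at the red pointer again. Do not go much past that, since a third turn would run it off its thread. Leave the other things on the bench where they are and do not lift anything.

Things in the scene. Friction and masses are not known exactly. Their poses are not given: they have to be found in the camera images.
- stand: Round tape-roll stand bolted to the bench: red base disc 176 mm across with a cutter bracket on its -x side (reaches 110 mm from the axis, 50 mm high), a fixed cream tape roll, on it a fixed grey pressure plate 136 mm across, top at z = 56 mm; steel spindle 24 mm across up to z = 101 mm. Origin: on the upright axis at bench height; z up, x points to the red pointer
- pointer (a point): Middle of the red pointer, a red bar on top of the pressure plate just outside the collar (16 x 11 mm, running on down the tape roll's side; at 61 mm from the axis, 57 mm above the bench)
- collar (a joint): Turn of the black collar about the upright axis (rad), growing counter-clockwise from above (loosening). 0: white mark at red pointer for the first time; 6.283 one turn later, 12.566 two. Starts at -1.8 to -0.5. Steady friction about 0.05 N m (1 N at the rim), no spring, stays where left; rises 3 mm a turn on its thread
- collar_top (a point): Centre of the black collar's top face, on the turning axis. Collar: disc 100 mm across over its ribs, 24 mm high below this point; round the rim stand 30 upright knurl ribs, 4.8 mm wide, 3 mm proud, 10.5 mm apart. At joint 0 this point is 83 mm above the bench, the underside 3 mm above the pressure plate
- mark (a point): Outer part of the white mark, a radial white bar on the collar's top, 34 x 9 mm, running on down the rim; this point lies 45 mm from the axis on the top face
- spare_roll_mid (a point): Centre of a loose spare tape roll lying flat, 96 mm across, 30 mm high; leave alone
- glue_mid (a point): Centre of a loose white glue bottle with orange cap, standing, 52 mm across, 120 mm high; leave alone
- driver: Loose screwdriver with orange handle, 170 mm long, lying on the bench; leave alone
- parts_bin_mid (a point): Centre of a loose open blue parts bin, 90 x 80 x 50 mm; leave alone
- driver_tip (a point): Tip of the screwdriver's blade, a few mm above the bench

How it is judged (in metres and radians):
On the way, in this order (a step that is already met when the one before it is completed fails the run):
1. the white mark has come round to the red pointer (value of joint collar above -0.15 rad), for 0.1 s.
2. one more full turn is done (value of joint collar above 6.13 rad), for 0.1 s.
3. the second full turn is done: the mark is at the pointer again (value of joint collar above 12.216 rad), for 0.1 s.
At the end, for the whole second after the job is handed in: The collar rests two full turns past the point where the white mark first met the red pointer, the mark within 20 degrees of the pointer (value of joint collar between 12.216 and 12.916 rad and velocity of joint collar between -0.05 and 0.05 rad/s); the robot touches nothing.
It fails at once if the collar was turned more than 60 degrees past the second full turn (value of joint collar above 13.61 rad).
It fails at once if a bystander was moved more than 20 mm or lifted (distance of any of spare_roll_mid, glue_mid, driver, parts_bin_mid, driver_tip from where it was at the start of the episode above 0.02 m).
It also fails if it takes over 61 s, if anything falls off the work surface, if the arm or the gripper's body presses on something with over 40 N, if the wrist force passes 120 N, or if a joint passes its speed limit or range.

## Working session

There is one attempt and no reset: what is moved stays moved. The work goes in short steps, Python scripts to look and compute and a tool call to move; the robot and the scene stay as the last step left them, time stands still between calls to the robot, and variables do not carry over. Pictures are saved under pics/ and viewed, at most 10 in all, crops included, and the job is handed in when it is done.

Besides the shell and the picture viewer there is one more tool, called after ">>>" in YAML: its name, and indented under it one key for each argument. apply_moves: Moves the arm, as the interface text tells. Its arguments: {"type":"object","properties":{"commands":{"type":"array","items":{"type":"object","properties":{"delta_pos":{"type":"array","items":{"type":"number"}},"delta_rot":{"type":"array","items":{"type":"number"}},"claw":{"type":"number"}}}}},"required":["commands"]}

```bash
mkdir -p pics; cat > h.py <<'E'
import numpy as np, cv2
from station import bot, cams, finder
def snap(n):
    s=bot.read_state(); d=cams.snapshot(n)
    if n=='wrist':
        T=np.eye(4);T[:3,:3]=np.array(s['tool_rot']);T[:3,3]=s['ee_pos'];M=T@np.array(d['hand_eye'])
    else: M=np.linalg.inv(np.array(d['extrinsics']))
    return d,M
def W(M,p): return (M@np.append(p,1))[:3]
E
python3 - <<'E'
from h import *
for n in ['scene','side','wrist']:
    d,M=snap(n); cv2.imwrite(f'pics/{n}0.png',d['frame'])
    for q in ['stand','pointer','collar_top','mark','spare_roll_mid','glue_mid','driver','driver_tip','parts_bin_mid']:
        r=finder.place_of(n,q)
        if r: print(n,q,W(M,r[0]['at']).round(3),round(r[0]['p'],2))
s=bot.read_state();print(s['clock'],s['tool_rot'],s['force'],s['width'])
a=cv2.imread('pics/scene0.png');b=cv2.imread('pics/side0.png')
cv2.imwrite('pics/both.png',cv2.resize(np.vstack([a,b]),(480,600)))
E
```

```text
scene stand [ 0.594 -0.032  0.003] 0.64
scene pointer [0.645 0.007 0.056] 0.56
scene collar_top [ 0.392 -0.323  0.029] 0.67
scene mark [ 0.623 -0.056  0.079] 0.65
scene spare_roll_mid [ 0.626 -0.297  0.017] 0.76
scene glue_mid [0.642 0.307 0.057] 0.7
scene driver [0.392 0.311 0.002] 0.66
scene driver_tip [0.479 0.338 0.012] 0.78
scene parts_bin_mid [ 0.393 -0.324  0.028] 0.97
side stand [ 0.595 -0.031  0.   ] 0.7
side pointer [0.641 0.005 0.062] 0.66
side collar_top [ 0.594 -0.031  0.082] 0.62
side mark [ 0.624 -0.063  0.082] 0.59
side spare_roll_mid [ 0.623 -0.296  0.015] 0.77
side glue_mid [0.644 0.306 0.062] 0.87
side driver [ 0.391  0.309 -0.002] 0.61
side driver_tip [0.477 0.334 0.007] 0.72
side parts_bin_mid [ 0.389 -0.326  0.03 ] 0.81
wrist stand [ 0.59  -0.027 -0.003] 0.76
wrist pointer [0.641 0.013 0.059] 0.97
wrist collar_top [ 0.593 -0.035  0.084] 0.84
wrist mark [ 0.622 -0.065  0.081] 0.9
1.5 [[-2.08382362e-05  1.00000000e+00  1.66753801e-05]
 [ 1.00000000e+00  2.08384358e-05 -1.19653446e-05]
 [-1.19656921e-05  1.66751308e-05 -1.00000000e+00]] [-0.43312412  0.68188542  0.9769685 ] 0.08560354121814433
```

View pics/both.png

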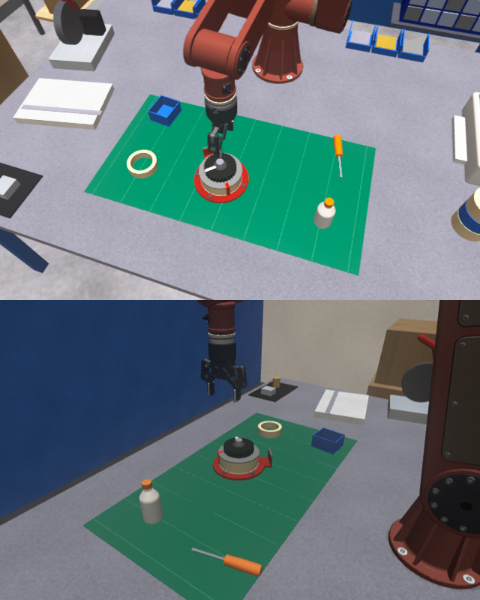

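View pics/wrist0.png

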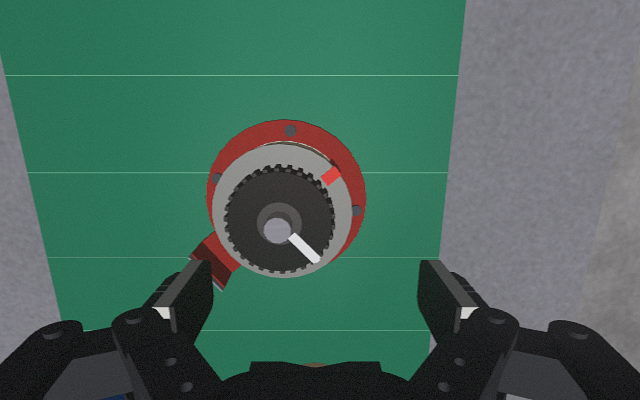

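```bash
python3 - <<'E'
from h import *
out={}
for k in range(4):
  for n in ['side','wrist']:
    d,M=snap(n)
    for q in ['stand','collar_top','mark','pointer']:
        r=finder.place_of(n,q)
        if r and r[0]['p']>.5: out.setdefault((n,q),[]).append(W(M,r[0]['at']))
for k,v in out.items(): print(k,len(v),np.mean(v,0).round(4),np.std(v,0).round(4))
d,M=snap('wrist');print(np.array(d['hand_eye']).round(4),d['fx'],d['cx'],d['cy']);s=bot.read_state();print(s['clock'],s['q'])
E
```

```text
('side', 'stand') 4 [ 0.5947 -0.0325 -0.0014] [0.0007 0.0012 0.0014]
('side', 'collar_top') 4 [ 0.5927 -0.0322  0.0838] [0.0012 0.001  0.0012]
('side', 'mark') 4 [ 0.6241 -0.0614  0.082 ] [0.0012 0.0015 0.0008]
('side', 'pointer') 4 [0.6393 0.0042 0.06  ] [0.0012 0.0013 0.0007]
('wrist', 'stand') 4 [ 0.5905 -0.0267 -0.0024] [0.0004 0.0014 0.0006]
('wrist', 'collar_top') 4 [ 0.5927 -0.0331  0.083 ] [0.0018 0.0024 0.0012]
('wrist', 'mark') 4 [ 0.6219 -0.0636  0.0791] [0.0009 0.0013 0.0007]
('wrist', 'pointer') 4 [0.6413 0.0129 0.0573] [0.0012 0.0008 0.0015]
[[-3.000e-04 -9.625e-01 -2.712e-01  6.890e-02]
 [ 1.000e+00 -4.000e-04  5.000e-04 -2.000e-04]
 [-6.000e-04 -2.712e-01  9.625e-01  3.060e-02]
 [ 0.000e+00  0.000e+00  0.000e+00  1.000e+00]] 345.48563556328753 314.8925070739306 204.47543941999928
3.55 [-6.42623763e+00  1.24278062e+01  9.24413228e+01 -1.02164502e-04
  7.51323757e+01 -6.42779261e+00]
```

>>> apply_moves:
  commands:
    - {"delta_rot": [0,0,0.12],"claw": 1}
    - {"delta_rot": [0,0,0.12],"claw": 1}
    - {"delta_rot": [0,0,0.12],"claw": 1}
    - {"delta_rot": [0,0,0.12],"claw": 1}
    - {"delta_rot": [0,0,0.12],"claw": 1}
    - {"delta_rot": [0,0,0.12],"claw": 1}
    - {"delta_rot": [0,0,0.12],"claw": 1}
    - {"delta_rot": [0,0,0.12],"claw": 1}
    - {"delta_rot": [0,0,0.12],"claw": 1}
    - {"delta_rot": [0,0,0.12],"claw": 1}

```text
schema error: expected keys delta_pos, delta_rot, claw
```

>>> apply_moves:
  commands:
    - {"delta_rot": [0,0,0.12],"claw": 1}
    - {"delta_rot": [0,0,0.12],"claw": 1}
    - {"delta_rot": [0,0,0.12],"claw": 1}
    - {"delta_rot": [0,0,0.12],"claw": 1}
    - {"delta_rot": [0,0,0.12],"claw": 1}
    - {"delta_rot": [0,0,0.12],"claw": 1}
    - {"delta_rot": [0,0,0.12],"claw": 1}
    - {"delta_rot": [0,0,0.12],"claw": 1}
    - {"delta_rot": [0,0,0.12],"claw": 1}
    - {"delta_rot": [0,0,0.12],"claw": 1}

```text
schema error: expected keys delta_pos, delta_rot, claw
```

```bash
python3 - <<'E'
from h import *
d,M=snap('wrist'); cv2.imwrite('pics/w1.png',d['frame'])
s=bot.read_state();print(s['clock'],s['q'],s['ee_pos'],np.array(s['tool_rot']).round(4),s['force'],s['width'])
E
```

```text
3.6 [-6.42987076e+00  1.24267087e+01  9.24406044e+01  5.51568784e-04
  7.51341181e+01 -6.42911241e+00] [6.25008860e-01 8.39851881e-06 4.04712050e-01] [[ 0.  1. -0.]
 [ 1. -0.  0.]
 [ 0. -0. -1.]] [-0.09185688  0.20266575  0.52102613] 0.08535390071986355
```

View pics/w1.png

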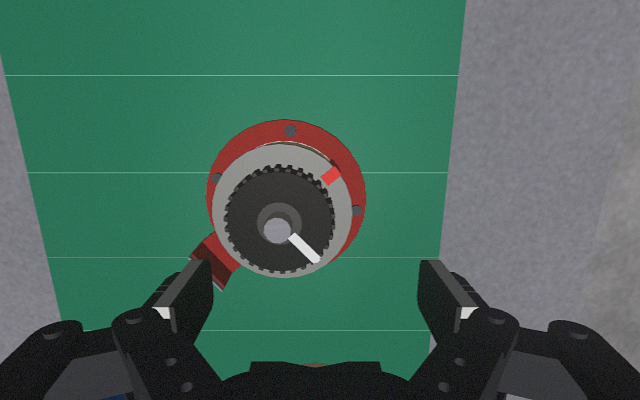

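>>> apply_moves:
  commands:
    - {"delta_pos": [0,0,0],"delta_rot": [0,0,0.12],"claw": 1}
    - {"delta_pos": [0,0,0],"delta_rot": [0,0,0.12],"claw": 1}
    - {"delta_pos": [0,0,0],"delta_rot": [0,0,0.12],"claw": 1}
    - {"delta_pos": [0,0,0],"delta_rot": [0,0,0.12],"claw": 1}
    - {"delta_pos": [0,0,0],"delta_rot": [0,0,0.12],"claw": 1}
    - {"delta_pos": [0,0,0],"delta_rot": [0,0,0.12],"claw": 1}
    - {"delta_pos": [0,0,0],"delta_rot": [0,0,0.12],"claw": 1}
    - {"delta_pos": [0,0,0],"delta_rot": [0,0,0.12],"claw": 1}
    - {"delta_pos": [0,0,0],"delta_rot": [0,0,0.12],"claw": 1}
    - {"delta_pos": [0,0,0],"delta_rot": [0,0,0.12],"claw": 1}

```text
clock: 4.43
ee_pos: [0.625, 0.0, 0.4047]
tool_rot: [[0.934, 0.357, 0.0], [0.357, -0.934, 0.0], [0.0, -0.0, -1.0]]
force: [0.3, 0.4, -0.2]
width: 0.0002
gripper_force: 0.0
```

>>> apply_moves:
  commands:
    - {"delta_pos": [0,0,0],"delta_rot": [0,0,0.12],"claw": 1}
    - {"delta_pos": [0,0,0],"delta_rot": [0,0,0.12],"claw": 1}
    - {"delta_pos": [0,0,0],"delta_rot": [0,0,0.12],"claw": 1}
    - {"delta_pos": [0,0,0],"delta_rot": [0,0,0.12],"claw": 1}
    - {"delta_pos": [0,0,0],"delta_rot": [0,0,0.12],"claw": 1}
    - {"delta_pos": [0,0,0],"delta_rot": [0,0,0.12],"claw": 1}
    - {"delta_pos": [0,0,0],"delta_rot": [0,0,0.12],"claw": 1}
    - {"delta_pos": [0,0,0],"delta_rot": [0,0,0.12],"claw": 1}
    - {"delta_pos": [0,0,0],"delta_rot": [0,0,0.12],"claw": 1}
    - {"delta_pos": [0,0,0],"delta_rot": [0,0,0.12],"claw": 1}

```text
clock: 5.27
ee_pos: [0.625, 0.0, 0.4047]
tool_rot: [[0.671, -0.741, -0.0], [-0.741, -0.671, 0.0], [-0.0, 0.0, -1.0]]
force: [0.6, 0.0, -0.8]
width: -0.0001
gripper_force: 0.0
```

```bash
python3 - <<'E'
from h import *
d,M=snap('wrist'); cv2.imwrite('pics/w2.png',d['frame'])
for q in ['stand','collar_top','mark','pointer']:
    r=finder.place_of('wrist',q)
    if r: print(q,W(M,r[0]['at']).round(4),r[0]['p'])
s=bot.read_state();print(s['clock'],s['q'],s['ee_pos'],np.array(s['tool_rot']).round(4),s['force'],s['width'])
E
```

```text
stand [ 5.94e-01 -3.03e-02  3.00e-04] 0.87
collar_top [ 0.5924 -0.0313  0.0825] 0.75
mark [ 0.6215 -0.0624  0.0789] 0.64
pointer [0.6393 0.0107 0.0584] 0.8
5.5167 [-6.42836339e+00  1.24261426e+01  9.24413386e+01  3.11484729e-03
  7.51327138e+01  1.30934542e+02] [6.25007357e-01 3.07155638e-05 4.04711480e-01] [[ 6.773e-01 -7.357e-01  0.000e+00]
 [-7.357e-01 -6.773e-01  1.000e-04]
 [-0.000e+00 -0.000e+00 -1.000e+00]] [ 0.28002708  0.45893395 -0.65454835] -4.5504754144531745e-05
```

View pics/w2.png

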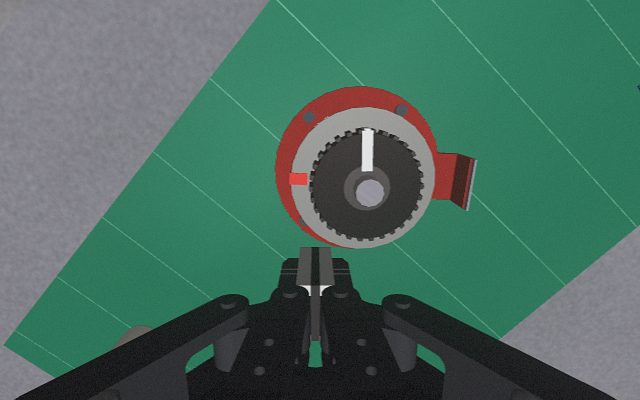

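>>> apply_moves:
  commands:
    - {"delta_pos": [-0.0098,-0.0004,0.03],"delta_rot": [0,0,0],"claw": 1}
    - {"delta_pos": [-0.0098,-0.0004,0.03],"delta_rot": [0,0,0],"claw": 1}
    - {"delta_pos": [-0.0098,-0.0004,0.03],"delta_rot": [0,0,0],"claw": 1}
    - {"delta_pos": [-0.0098,-0.0004,0.03],"delta_rot": [0,0,0],"claw": 1}
    - {"delta_pos": [-0.0098,-0.0004,0.03],"delta_rot": [0,0,0],"claw": 1}
    - {"delta_pos": [0,0,0.012],"delta_rot": [0,0,0],"claw": 1}
    - {"delta_pos": [0,0,0],"delta_rot": [0,0,0],"claw": 1}

```text
clock: 6.1
ee_pos: [0.5912, 0.0378, 0.2386]
tool_rot: [[0.677, -0.736, -0.008], [-0.736, -0.677, 0.0], [-0.006, 0.006, -1.0]]
force: [0.4, 0.2, -0.5]
width: 0.0001
gripper_force: 0.0
```

```bash
cat > chk.py <<'E'
from h import *
import sys
acc={}
for n in ['wrist','side','scene']:
  d,M=snap(n)
  if n=='wrist': cv2.imwrite('pics/%s.png'%sys.argv[1],d['frame'])
  for q in ['stand','collar_top','mark','pointer']:
    r=finder.place_of(n,q)
    if r and r[0]['p']>.3:
        w=W(M,r[0]['at'])
        print(n,q,w.round(4),round(r[0]['p'],2), 'deg %.0f'%np.degrees(np.arctan2(w[1]+.032,w[0]-.593)))
s=bot.read_state();R=np.array(s['tool_rot']);p=np.array(s['ee_pos'])
c=p+R@[.011,.0075,.173]; r=c[:2]-[.593,-.032]
print(s['clock'],s['q'][5].round(1),'tcp',p.round(4),'corner',c.round(4),'rho',np.hypot(*r).round(4),'phi',np.degrees(np.arctan2(r[1],r[0])).round(1),'F',np.round(s['force'],1))
E
python3 chk.py w3
```

```text
wrist stand [ 0.591  -0.0281 -0.0036] 0.8 deg 117
wrist mark [ 0.6212 -0.0655  0.0814] 0.64 deg -50
wrist pointer [0.6417 0.0155 0.0574] 0.57 deg 44
side stand [ 0.5947 -0.0302 -0.0014] 0.62 deg 47
side collar_top [ 0.5935 -0.0327  0.0813] 0.6 deg -55
side mark [ 0.6221 -0.0623  0.0806] 0.72 deg -46
side pointer [0.6396 0.0038 0.0618] 0.66 deg 38
scene stand [ 0.5892 -0.028   0.0042] 0.92 deg 133
scene collar_top [ 0.5969 -0.0297  0.0787] 0.96 deg 31
scene mark [ 0.6245 -0.0592  0.079 ] 0.97 deg -41
scene pointer [0.6438 0.003  0.0543] 0.8 deg 35
6.85 134.4 tcp [0.5933 0.0375 0.2427] corner [0.5952 0.0243 0.0697] rho 0.0564 phi 87.7 F [-0.2 -0.5 -0.3]
```

View pics/w3.png

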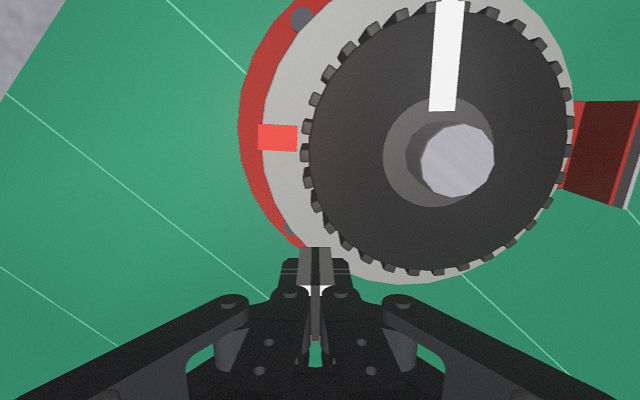

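```bash
python3 - <<'E'
from h import *
d,M=snap('wrist');f,cx,cy=d['fx'],d['cx'],d['cy']
def pl(u,v,z):
    r=M[:3,:3]@[(u-cx)/f,(v-cy)/f,1]; o=M[:3,3]; return (o+r*(z-o[2])/r[2])[:2]
print('spindle',pl(458,160,.101), 'mark',[pl(449,2,.0823),pl(442,110,.0823)],'ptr',pl(278,138,.0575))
p=np.array([pl(u,v,.081) for u,v in [(302,155),(304,128),(310,100),(329,49),(348,28),(320,218),(340,240),(360,254),(385,265),(411,273),(440,273),(466,269),(490,262),(514,250),(535,234),(551,214)]])
A=np.c_[2*p,np.ones(len(p))];x=np.linalg.lstsq(A,(p**2).sum(1),rcond=None)[0]
print('circle',x[:2],np.sqrt(x[2]+x[:2]@x[:2]), (np.hypot(*(p-x[:2]).T)*1e3).round(1))
print(pl(332,247,.0697))
E
```

```text
spindle [ 0.59471308 -0.032487  ] mark [array([ 0.62957986, -0.06867501]), array([ 0.60517156, -0.04374116])] ptr [0.64295546 0.00735211]
circle [ 0.59503098 -0.03615881] 0.053751697623718876 [53.5 52.8 52.7 54.6 54.3 54.8 54.3 53.8 53.3 53.9 53.4 53.5 53.9 54.2
 54.1 53. ]
[0.59382817 0.02562459]
```

>>> apply_moves:
  commands:
    - {"delta_pos": [-0.0023,0.0063,0],"delta_rot": [0,0,-0.1],"claw": 1}
    - {"delta_pos": [-0.0023,0.0063,0],"delta_rot": [0,0,-0.1],"claw": 1}
    - {"delta_pos": [-0.0023,0.0063,0],"delta_rot": [0,0,-0.1],"claw": 1}
    - {"delta_pos": [-0.0023,0.0063,0],"delta_rot": [0,0,-0.1],"claw": 1}
    - {"delta_pos": [-0.0039,0.0047,0],"delta_rot": [0,0,-0.1],"claw": 1}
    - {"delta_pos": [-0.0039,0.0047,0],"delta_rot": [0,0,-0.1],"claw": 1}

```text
clock: 7.4
ee_pos: [0.5589, 0.0195, 0.2425]
tool_rot: [[0.975, -0.223, -0.003], [-0.223, -0.975, 0.005], [-0.004, -0.004, -1.0]]
force: [-1.3, 5.9, 2.2]
width: -0.0002
gripper_force: 3.1
```

```bash
sed -i 's/\.593,-\.032/.5945,-.033/; s/w\[1\]+\.032,w\[0\]-\.593/w[1]+.033,w[0]-.5945/' chk.py; python3 chk.py w4
```

```text
wrist stand [ 0.5909 -0.0254 -0.0016] 0.74 deg 115
wrist mark [ 0.6302 -0.0518  0.0801] 0.84 deg -28
wrist pointer [0.6395 0.014  0.0607] 0.57 deg 46
side stand [ 5.98e-01 -3.22e-02 -1.00e-04] 0.68 deg 13
side collar_top [ 0.5951 -0.0328  0.0844] 0.69 deg 19
side mark [ 0.6332 -0.0504  0.0842] 0.57 deg -24
side pointer [0.6418 0.0028 0.0604] 0.8 deg 37
scene stand [ 0.5903 -0.0274  0.0041] 0.73 deg 126
scene mark [ 0.6321 -0.0449  0.0804] 0.65 deg -18
scene pointer [0.6443 0.0063 0.0532] 0.63 deg 38
8.15 97.8 tcp [0.5585 0.0192 0.2423] corner [0.5666 0.01   0.0692] rho 0.0513 phi 122.9 F [-4.   5.3  3. ]
```

View pics/w4.png

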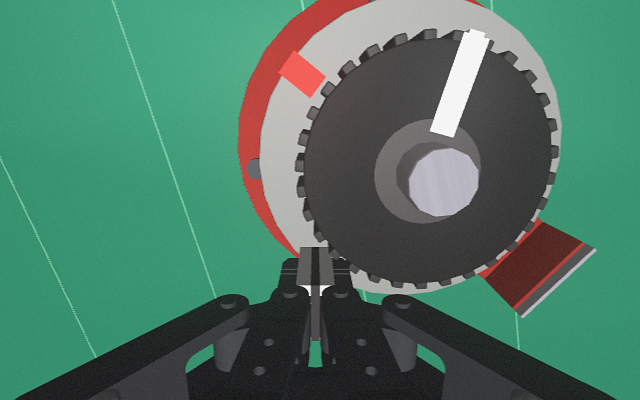

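>>> apply_moves:
  commands:
    - {"delta_pos": [-0.0039,0.0047,0],"delta_rot": [0,0,-0.1],"claw": 1}
    - {"delta_pos": [-0.0039,0.0047,0],"delta_rot": [0,0,-0.1],"claw": 1}
    - {"delta_pos": [-0.0039,0.0047,0],"delta_rot": [0,0,-0.1],"claw": 1}
    - {"delta_pos": [-0.0039,0.0047,0],"delta_rot": [0,0,-0.1],"claw": 1}
    - {"delta_pos": [-0.0039,0.0047,0],"delta_rot": [0,0,-0.1],"claw": 1}
    - {"delta_pos": [-0.0039,0.0047,0],"delta_rot": [0,0,-0.1],"claw": 1}
    - {"delta_pos": [-0.0039,0.0047,0],"delta_rot": [0,0,-0.1],"claw": 1}
    - {"delta_pos": [-0.0039,0.0047,0],"delta_rot": [0,0,-0.1],"claw": 1}
    - {"delta_pos": [-0.0039,0.0047,-0.0005],"delta_rot": [0,0,-0.1],"claw": 1}
    - {"delta_pos": [-0.0039,0.0047,0],"delta_rot": [0,0,-0.1],"claw": 1}

```text
clock: 8.98
ee_pos: [0.5318, -0.0339, 0.2425]
tool_rot: [[0.714, 0.7, -0.005], [0.7, -0.714, 0.002], [-0.002, -0.005, -1.0]]
force: [-3.2, 1.3, 1.2]
width: 0.0003
gripper_force: 1.6
```

```bash
python3 chk.py w5
```

```text
wrist stand [ 0.5912 -0.0275 -0.0013] 0.62 deg 121
wrist mark [ 0.6274 -0.0099  0.0801] 0.75 deg 35
wrist pointer [0.637  0.0147 0.0586] 0.61 deg 48
side stand [ 5.933e-01 -3.170e-02  1.000e-04] 0.93 deg 131
side collar_top [ 0.5927 -0.0332  0.0829] 0.96 deg -174
side mark [ 0.6293 -0.0029  0.0839] 0.96 deg 41
side pointer [0.6418 0.0057 0.0593] 0.67 deg 39
scene stand [ 0.5896 -0.0288  0.0043] 0.86 deg 139
scene collar_top [ 0.5945 -0.0361  0.079 ] 0.81 deg -90
scene mark [ 0.6277 -0.0021  0.0782] 0.61 deg 43
scene pointer [0.6423 0.0057 0.0562] 0.56 deg 39
9.7333 34.8 tcp [ 0.532  -0.034   0.2425] corner [ 0.5442 -0.0318  0.0694] rho 0.0503 phi 178.7 F [-5.9 -1.   2.1]
```

>>> apply_moves:
  commands:
    - {"delta_pos": [-0.0039,0.0047,0],"delta_rot": [0,0,-0.1],"claw": 1}
    - {"delta_pos": [-0.0039,0.0047,0],"delta_rot": [0,0,-0.1],"claw": 1}
    - {"delta_pos": [-0.0039,0.0047,0],"delta_rot": [0,0,-0.1],"claw": 1}
    - {"delta_pos": [-0.0039,0.0047,0],"delta_rot": [0,0,-0.1],"claw": 1}
    - {"delta_pos": [-0.0039,0.0047,0],"delta_rot": [0,0,-0.1],"claw": 1}
    - {"delta_pos": [-0.0039,0.0047,0],"delta_rot": [0,0,-0.1],"claw": 1}
    - {"delta_pos": [-0.0039,0.0047,0],"delta_rot": [0,0,-0.1],"claw": 1}
    - {"delta_pos": [-0.0039,0.0047,0],"delta_rot": [0,0,-0.1],"claw": 1}
    - {"delta_pos": [-0.0039,0.0047,-0.0005],"delta_rot": [0,0,-0.1],"claw": 1}
    - {"delta_pos": [-0.0039,0.0047,0],"delta_rot": [0,0,-0.1],"claw": 1}

```text
clock: 10.57
ee_pos: [0.5627, -0.0851, 0.2433]
tool_rot: [[-0.201, 0.98, -0.001], [0.98, 0.201, -0.001], [-0.0, -0.001, -1.0]]
force: [-2.1, -1.1, 0.3]
width: -0.0001
gripper_force: 0.8
```

```bash
python3 chk.py w6 | grep -v stand
```

```text
wrist mark [0.5889 0.014  0.0818] 0.7 deg 97
wrist pointer [0.6377 0.0122 0.0589] 0.95 deg 46
side collar_top [ 0.5941 -0.0305  0.0863] 0.75 deg 99
side mark [0.5939 0.0153 0.0819] 0.9 deg 91
side pointer [0.6398 0.0032 0.0592] 0.69 deg 39
scene collar_top [ 0.5942 -0.0316  0.0802] 0.92 deg 100
scene mark [0.5925 0.0196 0.0802] 0.71 deg 92
scene pointer [0.6445 0.0069 0.0537] 0.96 deg 39
11.3167 -27.1 tcp [ 0.5626 -0.0849  0.2437] corner [ 0.5677 -0.0727  0.0707] rho 0.0479 phi -124.0 F [-0.7 -3.5 -1. ]
```

>>> apply_moves:
  commands:
    - {"delta_pos": [-0.0039,0.0047,0],"delta_rot": [0,0,-0.1],"claw": 1}
    - {"delta_pos": [-0.0039,0.0047,0],"delta_rot": [0,0,-0.1],"claw": 1}
    - {"delta_pos": [-0.0039,0.0047,0],"delta_rot": [0,0,-0.1],"claw": 1}
    - {"delta_pos": [-0.0039,0.0047,0],"delta_rot": [0,0,-0.1],"claw": 1}
    - {"delta_pos": [-0.0039,0.0047,0],"delta_rot": [0,0,-0.1],"claw": 1}
    - {"delta_pos": [-0.0039,0.0047,0],"delta_rot": [0,0,-0.1],"claw": 1}
    - {"delta_pos": [-0.0039,0.0047,0],"delta_rot": [0,0,-0.1],"claw": 1}
    - {"delta_pos": [-0.0039,0.0047,0],"delta_rot": [0,0,-0.1],"claw": 1}
    - {"delta_pos": [-0.0039,0.0047,-0.0005],"delta_rot": [0,0,-0.1],"claw": 1}
    - {"delta_pos": [-0.0039,0.0047,0],"delta_rot": [0,0,-0.1],"claw": 1}

```text
clock: 12.15
ee_pos: [0.6216, -0.0868, 0.2443]
tool_rot: [[-0.934, 0.358, -0.0], [0.358, 0.934, 0.002], [0.001, 0.002, -1.0]]
force: [-0.2, -0.9, -0.5]
width: -0.0002
gripper_force: 0.6
```

>>> apply_moves:
  commands:
    - {"delta_pos": [-0.0039,0.0047,0],"delta_rot": [0,0,-0.1],"claw": 1}
    - {"delta_pos": [-0.0039,0.0047,0],"delta_rot": [0,0,-0.1],"claw": 1}
    - {"delta_pos": [-0.0039,0.0047,0],"delta_rot": [0,0,-0.1],"claw": 1}
    - {"delta_pos": [-0.0039,0.0047,0],"delta_rot": [0,0,-0.1],"claw": 1}
    - {"delta_pos": [-0.0039,0.0047,0],"delta_rot": [0,0,-0.1],"claw": 1}
    - {"delta_pos": [-0.0039,0.0047,0],"delta_rot": [0,0,-0.1],"claw": 1}
    - {"delta_pos": [-0.0039,0.0047,0],"delta_rot": [0,0,-0.1],"claw": 1}
    - {"delta_pos": [-0.0039,0.0047,0],"delta_rot": [0,0,-0.1],"claw": 1}

```text
clock: 12.82
ee_pos: [0.6529, -0.0506, 0.2445]
tool_rot: [[-0.907, -0.42, 0.001], [-0.42, 0.907, 0.001], [-0.002, 0.001, -1.0]]
force: [-1.4, -1.2, -0.3]
width: 0.0001
gripper_force: 0.5
```

```bash
python3 chk.py w7 | grep -v stand
```

```text
wrist mark [ 0.5457 -0.038   0.078 ] 0.69 deg -174
wrist pointer [0.6424 0.0108 0.0588] 0.69 deg 42
side collar_top [ 0.5953 -0.0311  0.0874] 0.83 deg 67
side mark [ 0.5473 -0.0363  0.0811] 0.59 deg -176
side pointer [0.6393 0.0039 0.0608] 0.96 deg 40
scene collar_top [ 0.594  -0.0345  0.0797] 0.72 deg -108
scene mark [ 0.5517 -0.0317  0.0823] 0.63 deg 178
13.5667 -125.2 tcp [ 0.6524 -0.0515  0.2442] corner [ 0.6392 -0.0492  0.0712] rho 0.0476 phi -19.9 F [ 0.5 -0.1 -0.9]
```

>>> apply_moves:
  commands:
    - {"delta_pos": [-0.0037,-0.0037,0],"delta_rot": [0,0,0],"claw": 1}
    - {"delta_pos": [-0.0037,-0.0037,0],"delta_rot": [0,0,0],"claw": 1}
    - {"delta_pos": [0.0062,-0.0059,0],"delta_rot": [0,0,0.12],"claw": 1}
    - {"delta_pos": [0.0062,-0.0059,0],"delta_rot": [0,0,0.12],"claw": 1}
    - {"delta_pos": [0.0062,-0.0059,0],"delta_rot": [0,0,0.12],"claw": 1}
    - {"delta_pos": [0.0062,-0.0059,0],"delta_rot": [0,0,0.12],"claw": 1}
    - {"delta_pos": [0.0062,-0.0059,0],"delta_rot": [0,0,0.12],"claw": 1}
    - {"delta_pos": [0.0062,-0.0059,0],"delta_rot": [0,0,0.12],"claw": 1}
    - {"delta_pos": [0.0062,-0.0059,0],"delta_rot": [0,0,0.12],"claw": 1}
    - {"delta_pos": [0.0062,-0.0059,0],"delta_rot": [0,0,0.12],"claw": 1}

```text
clock: 14.4
ee_pos: [0.6152, -0.1016, 0.2444]
tool_rot: [[-0.859, 0.512, 0.001], [0.512, 0.859, -0.0], [-0.001, 0.0, -1.0]]
force: [0.9, -0.2, -0.5]
width: -0.0003
gripper_force: 0.0
```

>>> apply_moves:
  commands:
    - {"delta_pos": [0.0062,-0.0059,0],"delta_rot": [0,0,0.12],"claw": 1}
    - {"delta_pos": [0.0062,-0.0059,0],"delta_rot": [0,0,0.12],"claw": 1}
    - {"delta_pos": [0.0062,-0.0059,0],"delta_rot": [0,0,0.12],"claw": 1}
    - {"delta_pos": [0.0062,-0.0059,0],"delta_rot": [0,0,0.12],"claw": 1}
    - {"delta_pos": [0.0062,-0.0059,0],"delta_rot": [0,0,0.12],"claw": 1}
    - {"delta_pos": [0.0062,-0.0059,0],"delta_rot": [0,0,0.12],"claw": 1}
    - {"delta_pos": [0.0062,-0.0059,0],"delta_rot": [0,0,0.12],"claw": 1}
    - {"delta_pos": [0.0062,-0.0059,0],"delta_rot": [0,0,0.12],"claw": 1}
    - {"delta_pos": [0.0062,-0.0059,0],"delta_rot": [0,0,0.12],"claw": 1}
    - {"delta_pos": [0.0062,-0.0059,0],"delta_rot": [0,0,0.12],"claw": 1}

```text
clock: 15.23
ee_pos: [0.5383, -0.0765, 0.2445]
tool_rot: [[0.166, 0.986, 0.001], [0.986, -0.166, -0.0], [-0.0, 0.001, -1.0]]
force: [0.3, 0.0, 0.9]
width: 0.0001
gripper_force: 0.0
```

```bash
python3 chk.py w8 | grep -v stand
```

```text
wrist mark [ 0.5465 -0.04    0.081 ] 0.63 deg -172
wrist pointer [0.6398 0.012  0.0566] 0.94 deg 45
side collar_top [ 0.5922 -0.0311  0.088 ] 0.65 deg 141
side mark [ 0.5482 -0.0367  0.0835] 0.89 deg -175
side pointer [0.6394 0.0056 0.0613] 0.87 deg 41
scene collar_top [ 0.5957 -0.0313  0.0803] 0.91 deg 54
scene mark [ 0.5497 -0.0349  0.0814] 0.55 deg -178
scene pointer [0.6432 0.0081 0.0569] 0.62 deg 40
15.9833 -6.3 tcp [ 0.5382 -0.0763  0.2442] corner [ 0.5473 -0.0667  0.0712] rho 0.058 phi -144.5 F [ 0.1 -0.  -0.1]
```

>>> apply_moves:
  commands:
    - {"delta_pos": [0.0062,-0.0059,0],"delta_rot": [0,0,0.12],"claw": 1}
    - {"delta_pos": [0.0062,-0.0059,0],"delta_rot": [0,0,0.12],"claw": 1}
    - {"delta_pos": [0.0062,-0.0059,0],"delta_rot": [0,0,0.12],"claw": 1}
    - {"delta_pos": [0.0062,-0.0059,0],"delta_rot": [0,0,0.12],"claw": 1}
    - {"delta_pos": [0.0062,-0.0059,0],"delta_rot": [0,0,0.12],"claw": 1}
    - {"delta_pos": [0.0062,-0.0059,0],"delta_rot": [0,0,0.12],"claw": 1}
    - {"delta_pos": [0.0062,-0.0059,0],"delta_rot": [0,0,0.12],"claw": 1}
    - {"delta_pos": [0.0062,-0.0059,0],"delta_rot": [0,0,0.12],"claw": 1}
    - {"delta_pos": [0.0062,-0.0059,0],"delta_rot": [0,0,0.12],"claw": 1}
    - {"delta_pos": [0.0062,-0.0059,0],"delta_rot": [0,0,0.12],"claw": 1}

```text
clock: 16.82
ee_pos: [0.5331, 0.0046, 0.2442]
tool_rot: [[0.979, 0.204, -0.0], [0.204, -0.979, 0.0], [-0.0, -0.0, -1.0]]
force: [0.5, 0.1, -0.4]
width: -0.0002
gripper_force: 0.0
```

>>> apply_moves:
  commands:
    - {"delta_pos": [0.0062,-0.0059,0],"delta_rot": [0,0,0.12],"claw": 1}
    - {"delta_pos": [0.0062,-0.0059,0],"delta_rot": [0,0,0.12],"claw": 1}
    - {"delta_pos": [0.0062,-0.0059,0],"delta_rot": [0,0,0.12],"claw": 1}
    - {"delta_pos": [0.0062,-0.0059,0],"delta_rot": [0,0,0.12],"claw": 1}
    - {"delta_pos": [0.0062,-0.0059,0],"delta_rot": [0,0,0.12],"claw": 1}
    - {"delta_pos": [0.0062,-0.0059,0],"delta_rot": [0,0,0.12],"claw": 1}
    - {"delta_pos": [0.0062,-0.0059,0],"delta_rot": [0,0,0.12],"claw": 1}
    - {"delta_pos": [0.0062,-0.0059,0],"delta_rot": [0,0,0.12],"claw": 1}
    - {"delta_pos": [0.0062,-0.0059,0],"delta_rot": [0,0,0.12],"claw": 1}
    - {"delta_pos": [0,0,0],"delta_rot": [0,0,0],"claw": 1}

```text
clock: 17.65
ee_pos: [0.5993, 0.0388, 0.2446]
tool_rot: [[0.644, -0.765, 0.002], [-0.765, -0.644, -0.0], [0.002, -0.002, -1.0]]
force: [-0.4, 0.0, 0.8]
width: 0.0002
gripper_force: 0.0
```

```bash
python3 chk.py w9 | tail -1
```

```text
18.4 136.8 tcp [0.5979 0.0387 0.2442] corner [0.5993 0.0255 0.0712] rho 0.0587 phi 85.3 F [-0.4 -0.1  0. ]
```

>>> apply_moves:
  commands:
    - {"delta_pos": [-0.0024,0.0062,0],"delta_rot": [0,0,-0.1],"claw": 1}
    - {"delta_pos": [-0.0024,0.0062,0],"delta_rot": [0,0,-0.1],"claw": 1}
    - {"delta_pos": [-0.0024,0.0062,0],"delta_rot": [0,0,-0.1],"claw": 1}
    - {"delta_pos": [-0.0024,0.0062,0],"delta_rot": [0,0,-0.1],"claw": 1}
    - {"delta_pos": [-0.0024,0.0062,0],"delta_rot": [0,0,-0.1],"claw": 1}
    - {"delta_pos": [-0.0039,0.0047,0],"delta_rot": [0,0,-0.1],"claw": 1}
    - {"delta_pos": [-0.0039,0.0047,0],"delta_rot": [0,0,-0.1],"claw": 1}

```text
clock: 18.98
ee_pos: [0.5577, 0.0178, 0.2439]
tool_rot: [[0.986, -0.165, -0.005], [-0.165, -0.986, 0.007], [-0.006, -0.006, -1.0]]
force: [-5.3, 7.9, 4.4]
width: -0.0002
gripper_force: 4.9
```

>>> apply_moves:
  commands:
    - {"delta_pos": [-0.0039,0.0047,0],"delta_rot": [0,0,-0.1],"claw": 1}
    - {"delta_pos": [-0.0039,0.0047,0],"delta_rot": [0,0,-0.1],"claw": 1}
    - {"delta_pos": [-0.0039,0.0047,0],"delta_rot": [0,0,-0.1],"claw": 1}
    - {"delta_pos": [-0.0039,0.0047,0],"delta_rot": [0,0,-0.1],"claw": 1}
    - {"delta_pos": [-0.0039,0.0047,0],"delta_rot": [0,0,-0.1],"claw": 1}
    - {"delta_pos": [-0.0039,0.0047,0],"delta_rot": [0,0,-0.1],"claw": 1}
    - {"delta_pos": [-0.0039,0.0047,0],"delta_rot": [0,0,-0.1],"claw": 1}
    - {"delta_pos": [-0.0039,0.0047,0],"delta_rot": [0,0,-0.1],"claw": 1}
    - {"delta_pos": [-0.0039,0.0047,-0.0005],"delta_rot": [0,0,-0.1],"claw": 1}
    - {"delta_pos": [-0.0039,0.0047,0],"delta_rot": [0,0,-0.1],"claw": 1}

```text
clock: 19.82
ee_pos: [0.5332, -0.0376, 0.2439]
tool_rot: [[0.67, 0.742, -0.01], [0.742, -0.67, 0.002], [-0.006, -0.009, -1.0]]
force: [-8.1, 1.5, 5.3]
width: 0.0
gripper_force: 4.6
```

>>> apply_moves:
  commands:
    - {"delta_pos": [-0.0039,0.0047,0],"delta_rot": [0,0,-0.1],"claw": 1}
    - {"delta_pos": [-0.0039,0.0047,0],"delta_rot": [0,0,-0.1],"claw": 1}
    - {"delta_pos": [-0.0039,0.0047,0],"delta_rot": [0,0,-0.1],"claw": 1}
    - {"delta_pos": [-0.0039,0.0047,0],"delta_rot": [0,0,-0.1],"claw": 1}
    - {"delta_pos": [-0.0039,0.0047,0],"delta_rot": [0,0,-0.1],"claw": 1}
    - {"delta_pos": [-0.0039,0.0047,0],"delta_rot": [0,0,-0.1],"claw": 1}
    - {"delta_pos": [-0.0039,0.0047,0],"delta_rot": [0,0,-0.1],"claw": 1}
    - {"delta_pos": [-0.0039,0.0047,0],"delta_rot": [0,0,-0.1],"claw": 1}
    - {"delta_pos": [-0.0039,0.0047,-0.0005],"delta_rot": [0,0,-0.1],"claw": 1}
    - {"delta_pos": [-0.0039,0.0047,0],"delta_rot": [0,0,-0.1],"claw": 1}

```text
clock: 20.65
ee_pos: [0.5677, -0.0875, 0.2449]
tool_rot: [[-0.262, 0.965, -0.003], [0.965, 0.262, -0.001], [-0.0, -0.003, -1.0]]
force: [-2.0, -1.9, 1.1]
width: -0.0001
gripper_force: 1.2
```

```bash
python3 chk.py w10 | grep -v stand
```

```text
wrist mark [ 0.63   -0.0504  0.0828] 0.82 deg -26
wrist pointer [0.6415 0.0123 0.058 ] 0.72 deg 44
side collar_top [ 0.5929 -0.0311  0.0849] 0.66 deg 130
side mark [ 0.6325 -0.0473  0.0836] 0.82 deg -21
side pointer [0.6409 0.0069 0.061 ] 0.85 deg 41
scene collar_top [ 0.5967 -0.0319  0.0823] 0.88 deg 26
scene mark [ 0.6343 -0.0438  0.0853] 0.61 deg -15
scene pointer [0.6435 0.0068 0.0524] 0.62 deg 39
21.4 -30.5 tcp [ 0.568  -0.0873  0.2452] corner [ 0.5723 -0.0751  0.0722] rho 0.0475 phi -117.8 F [-0.8 -5.  -0.9]
```

>>> apply_moves:
  commands:
    - {"delta_pos": [-0.0039,0.0047,0],"delta_rot": [0,0,-0.1],"claw": 1}
    - {"delta_pos": [-0.0039,0.0047,0],"delta_rot": [0,0,-0.1],"claw": 1}
    - {"delta_pos": [-0.0039,0.0047,0],"delta_rot": [0,0,-0.1],"claw": 1}
    - {"delta_pos": [-0.0039,0.0047,0],"delta_rot": [0,0,-0.1],"claw": 1}
    - {"delta_pos": [-0.0039,0.0047,0],"delta_rot": [0,0,-0.1],"claw": 1}
    - {"delta_pos": [-0.0039,0.0047,0],"delta_rot": [0,0,-0.1],"claw": 1}
    - {"delta_pos": [-0.0039,0.0047,0],"delta_rot": [0,0,-0.1],"claw": 1}
    - {"delta_pos": [-0.0039,0.0047,0],"delta_rot": [0,0,-0.1],"claw": 1}
    - {"delta_pos": [-0.0039,0.0047,-0.0005],"delta_rot": [0,0,-0.1],"claw": 1}
    - {"delta_pos": [-0.0039,0.0047,0],"delta_rot": [0,0,-0.1],"claw": 1}

```text
clock: 22.23
ee_pos: [0.6269, -0.085, 0.2455]
tool_rot: [[-0.953, 0.303, -0.0], [0.303, 0.953, 0.001], [0.001, 0.001, -1.0]]
force: [0.4, -0.6, -0.7]
width: 0.0
gripper_force: 0.1
```

>>> apply_moves:
  commands:
    - {"delta_pos": [-0.0039,0.0047,0],"delta_rot": [0,0,-0.1],"claw": 1}
    - {"delta_pos": [-0.0039,0.0047,0],"delta_rot": [0,0,-0.1],"claw": 1}
    - {"delta_pos": [-0.0039,0.0047,0],"delta_rot": [0,0,-0.1],"claw": 1}
    - {"delta_pos": [-0.0039,0.0047,0],"delta_rot": [0,0,-0.1],"claw": 1}
    - {"delta_pos": [-0.0039,0.0047,0],"delta_rot": [0,0,-0.1],"claw": 1}
    - {"delta_pos": [-0.0039,0.0047,0],"delta_rot": [0,0,-0.1],"claw": 1}
    - {"delta_pos": [-0.0039,0.0047,0],"delta_rot": [0,0,-0.1],"claw": 1}
    - {"delta_pos": [-0.0039,0.0047,0],"delta_rot": [0,0,-0.1],"claw": 1}

```text
clock: 22.9
ee_pos: [0.6559, -0.0468, 0.2457]
tool_rot: [[-0.881, -0.473, 0.0], [-0.473, 0.881, 0.002], [-0.001, 0.002, -1.0]]
force: [0.4, 0.4, 0.6]
width: 0.0001
gripper_force: 0.0
```

```bash
python3 chk.py w11 | grep -v stand
```

```text
wrist mark [ 0.6307 -0.0096  0.0839] 0.69 deg 33
wrist pointer [0.6439 0.0119 0.0595] 0.98 deg 42
side collar_top [ 0.5926 -0.0317  0.0902] 0.8 deg 146
side mark [ 0.6354 -0.0096  0.0845] 0.89 deg 30
side pointer [0.6397 0.0018 0.0606] 0.71 deg 38
scene collar_top [ 0.5969 -0.0323  0.08  ] 0.85 deg 16
scene mark [ 0.6335 -0.0077  0.0852] 0.59 deg 33
scene pointer [0.6427 0.0066 0.0563] 0.94 deg 39
23.65 -128.3 tcp [ 0.6558 -0.0481  0.2457] corner [ 0.6426 -0.0467  0.0727] rho 0.05 phi -15.9 F [-0.2  0.3  0.5]
```

>>> apply_moves:
  commands:
    - {"delta_pos": [-0.003,-0.003,0],"delta_rot": [0,0,0],"claw": 1}
    - {"delta_pos": [-0.003,-0.003,0],"delta_rot": [0,0,0],"claw": 1}
    - {"delta_pos": [0.0062,-0.0059,0],"delta_rot": [0,0,0.12],"claw": 1}
    - {"delta_pos": [0.0062,-0.0059,0],"delta_rot": [0,0,0.12],"claw": 1}
    - {"delta_pos": [0.0062,-0.0059,0],"delta_rot": [0,0,0.12],"claw": 1}
    - {"delta_pos": [0.0062,-0.0059,0],"delta_rot": [0,0,0.12],"claw": 1}
    - {"delta_pos": [0.0062,-0.0059,0],"delta_rot": [0,0,0.12],"claw": 1}
    - {"delta_pos": [0.0062,-0.0059,0],"delta_rot": [0,0,0.12],"claw": 1}
    - {"delta_pos": [0.0062,-0.0059,0],"delta_rot": [0,0,0.12],"claw": 1}
    - {"delta_pos": [0.0062,-0.0059,0],"delta_rot": [0,0,0.12],"claw": 1}

```text
clock: 24.48
ee_pos: [0.6197, -0.0998, 0.2459]
tool_rot: [[-0.888, 0.459, 0.001], [0.459, 0.888, -0.0], [-0.001, 0.0, -1.0]]
force: [-0.5, -0.4, 1.0]
width: -0.0002
gripper_force: 0.0
```

>>> apply_moves:
  commands:
    - {"delta_pos": [0.0062,-0.0059,0],"delta_rot": [0,0,0.12],"claw": 1}
    - {"delta_pos": [0.0062,-0.0059,0],"delta_rot": [0,0,0.12],"claw": 1}
    - {"delta_pos": [0.0062,-0.0059,0],"delta_rot": [0,0,0.12],"claw": 1}
    - {"delta_pos": [0.0062,-0.0059,0],"delta_rot": [0,0,0.12],"claw": 1}
    - {"delta_pos": [0.0062,-0.0059,0],"delta_rot": [0,0,0.12],"claw": 1}
    - {"delta_pos": [0.0062,-0.0059,0],"delta_rot": [0,0,0.12],"claw": 1}
    - {"delta_pos": [0.0062,-0.0059,0],"delta_rot": [0,0,0.12],"claw": 1}
    - {"delta_pos": [0.0062,-0.0059,0],"delta_rot": [0,0,0.12],"claw": 1}
    - {"delta_pos": [0.0062,-0.0059,0],"delta_rot": [0,0,0.12],"claw": 1}
    - {"delta_pos": [0.0062,-0.0059,0],"delta_rot": [0,0,0.12],"claw": 1}

```text
clock: 25.32
ee_pos: [0.5414, -0.0793, 0.2459]
tool_rot: [[0.106, 0.994, 0.001], [0.994, -0.106, -0.0], [-0.0, 0.001, -1.0]]
force: [0.5, -0.0, 0.9]
width: -0.0001
gripper_force: 0.0
```

>>> apply_moves:
  commands:
    - {"delta_pos": [0.0062,-0.0059,0],"delta_rot": [0,0,0.12],"claw": 1}
    - {"delta_pos": [0.0062,-0.0059,0],"delta_rot": [0,0,0.12],"claw": 1}
    - {"delta_pos": [0.0062,-0.0059,0],"delta_rot": [0,0,0.12],"claw": 1}
    - {"delta_pos": [0.0062,-0.0059,0],"delta_rot": [0,0,0.12],"claw": 1}
    - {"delta_pos": [0.0062,-0.0059,0],"delta_rot": [0,0,0.12],"claw": 1}
    - {"delta_pos": [0.0062,-0.0059,0],"delta_rot": [0,0,0.12],"claw": 1}
    - {"delta_pos": [0.0062,-0.0059,0],"delta_rot": [0,0,0.12],"claw": 1}
    - {"delta_pos": [0.0062,-0.0059,0],"delta_rot": [0,0,0.12],"claw": 1}
    - {"delta_pos": [0.0062,-0.0059,0],"delta_rot": [0,0,0.12],"claw": 1}
    - {"delta_pos": [0.0062,-0.0059,0],"delta_rot": [0,0,0.12],"claw": 1}

```text
clock: 26.15
ee_pos: [0.5321, 0.0012, 0.246]
tool_rot: [[0.965, 0.262, 0.001], [0.262, -0.965, -0.0], [0.001, 0.0, -1.0]]
force: [0.4, -0.1, 0.8]
width: 0.0
gripper_force: 0.0
```

>>> apply_moves:
  commands:
    - {"delta_pos": [0.0062,-0.0059,0],"delta_rot": [0,0,0.12],"claw": 1}
    - {"delta_pos": [0.0062,-0.0059,0],"delta_rot": [0,0,0.12],"claw": 1}
    - {"delta_pos": [0.0062,-0.0059,0],"delta_rot": [0,0,0.12],"claw": 1}
    - {"delta_pos": [0.0062,-0.0059,0],"delta_rot": [0,0,0.12],"claw": 1}
    - {"delta_pos": [0.0062,-0.0059,0],"delta_rot": [0,0,0.12],"claw": 1}
    - {"delta_pos": [0.0062,-0.0059,0],"delta_rot": [0,0,0.12],"claw": 1}
    - {"delta_pos": [0.0062,-0.0059,0],"delta_rot": [0,0,0.12],"claw": 1}
    - {"delta_pos": [0.0062,-0.0059,0],"delta_rot": [0,0,0.12],"claw": 1}
    - {"delta_pos": [0.0062,-0.0059,0],"delta_rot": [0,0,0.12],"claw": 1}
    - {"delta_pos": [0,0,0],"delta_rot": [0,0,0],"claw": 1}

```text
clock: 26.98
ee_pos: [0.596, 0.0392, 0.2464]
tool_rot: [[0.689, -0.725, 0.003], [-0.725, -0.689, -0.0], [0.002, -0.002, -1.0]]
force: [-0.1, 0.1, 0.1]
width: -0.0004
gripper_force: 0.0
```

```bash
python3 chk.py w12 | grep -v stand
```

```text
wrist pointer [0.6403 0.0111 0.0593] 0.97 deg 44
side collar_top [ 0.5903 -0.0322  0.0869] 0.96 deg 169
side mark [ 0.3905 -0.3269  0.0264] 0.57 deg -125
side pointer [0.6368 0.0048 0.0604] 0.94 deg 42
scene collar_top [ 0.5942 -0.0326  0.0789] 0.61 deg 129
scene mark [ 0.6332 -0.0059  0.0815] 0.6 deg 35
scene pointer [0.6427 0.0062 0.0547] 0.62 deg 39
27.7333 133.4 tcp [0.5941 0.0392 0.2457] corner [0.5963 0.0261 0.0727] rho 0.0591 phi 88.2 F [-0.1  0.2 -0.6]
```

>>> apply_moves:
  commands:
    - {"delta_pos": [-0.0025,0.0061,0],"delta_rot": [0,0,-0.1],"claw": 1}
    - {"delta_pos": [-0.0025,0.0061,0],"delta_rot": [0,0,-0.1],"claw": 1}
    - {"delta_pos": [-0.0025,0.0061,0],"delta_rot": [0,0,-0.1],"claw": 1}
    - {"delta_pos": [-0.0025,0.0061,0],"delta_rot": [0,0,-0.1],"claw": 1}
    - {"delta_pos": [-0.0025,0.0061,0],"delta_rot": [0,0,-0.1],"claw": 1}
    - {"delta_pos": [-0.0039,0.0047,0],"delta_rot": [0,0,-0.1],"claw": 1}
    - {"delta_pos": [-0.0039,0.0047,0],"delta_rot": [0,0,-0.1],"claw": 1}

```text
clock: 28.32
ee_pos: [0.5553, 0.0163, 0.2454]
tool_rot: [[0.994, -0.105, -0.005], [-0.105, -0.994, 0.006], [-0.006, -0.005, -1.0]]
force: [-3.8, 6.6, 4.3]
width: 0.0
gripper_force: 4.2
```

>>> apply_moves:
  commands:
    - {"delta_pos": [-0.0039,0.0047,0],"delta_rot": [0,0,-0.1],"claw": 1}
    - {"delta_pos": [-0.0039,0.0047,0],"delta_rot": [0,0,-0.1],"claw": 1}
    - {"delta_pos": [-0.0039,0.0047,0],"delta_rot": [0,0,-0.1],"claw": 1}
    - {"delta_pos": [-0.0039,0.0047,0],"delta_rot": [0,0,-0.1],"claw": 1}
    - {"delta_pos": [-0.0039,0.0047,0],"delta_rot": [0,0,-0.1],"claw": 1}
    - {"delta_pos": [-0.0039,0.0047,0],"delta_rot": [0,0,-0.1],"claw": 1}
    - {"delta_pos": [-0.0039,0.0047,0],"delta_rot": [0,0,-0.1],"claw": 1}
    - {"delta_pos": [-0.0039,0.0047,0],"delta_rot": [0,0,-0.1],"claw": 1}
    - {"delta_pos": [-0.0039,0.0047,-0.0005],"delta_rot": [0,0,-0.1],"claw": 1}
    - {"delta_pos": [-0.0038,0.0048,0],"delta_rot": [0,0,-0.1],"claw": 1}

```text
clock: 29.15
ee_pos: [0.5338, -0.0401, 0.2453]
tool_rot: [[0.624, 0.781, -0.012], [0.781, -0.624, 0.002], [-0.006, -0.01, -1.0]]
force: [-10.8, 0.1, 6.8]
width: -0.0
gripper_force: 5.3
```

>>> apply_moves:
  commands:
    - {"delta_pos": [-0.0038,0.0048,0],"delta_rot": [0,0,-0.1],"claw": 1}
    - {"delta_pos": [-0.0038,0.0048,0],"delta_rot": [0,0,-0.1],"claw": 1}
    - {"delta_pos": [-0.0038,0.0048,0],"delta_rot": [0,0,-0.1],"claw": 1}
    - {"delta_pos": [-0.0038,0.0048,0],"delta_rot": [0,0,-0.1],"claw": 1}
    - {"delta_pos": [-0.0038,0.0048,0],"delta_rot": [0,0,-0.1],"claw": 1}
    - {"delta_pos": [-0.0038,0.0048,0],"delta_rot": [0,0,-0.1],"claw": 1}
    - {"delta_pos": [-0.0038,0.0048,0],"delta_rot": [0,0,-0.1],"claw": 1}
    - {"delta_pos": [-0.0038,0.0048,0],"delta_rot": [0,0,-0.1],"claw": 1}
    - {"delta_pos": [-0.0037,0.0049,-0.0005],"delta_rot": [0,0,-0.1],"claw": 1}
    - {"delta_pos": [-0.0037,0.0049,0],"delta_rot": [0,0,-0.1],"claw": 1}

```text
clock: 29.98
ee_pos: [0.5724, -0.0882, 0.2466]
tool_rot: [[-0.321, 0.947, -0.005], [0.947, 0.321, -0.004], [-0.003, -0.006, -1.0]]
force: [-4.0, -6.3, 2.6]
width: -0.0
gripper_force: 4.2
```

```bash
python3 chk.py w13 | grep -v stand
```

```text
wrist mark [ 0.545  -0.0214  0.0835] 0.87 deg 167
wrist pointer [0.6436 0.01   0.0558] 0.95 deg 41
side collar_top [ 0.5925 -0.0298  0.0913] 0.59 deg 122
side mark [ 0.5497 -0.0224  0.0858] 0.65 deg 167
side pointer [0.6376 0.0053 0.0617] 0.61 deg 42
scene collar_top [ 0.5964 -0.0319  0.0806] 0.83 deg 29
scene mark [ 0.5484 -0.0196  0.0828] 0.92 deg 164
scene pointer [0.6398 0.0079 0.0532] 0.68 deg 42
30.7333 -33.8 tcp [ 0.5732 -0.0885  0.2469] corner [ 0.5766 -0.0766  0.0738] rho 0.0472 phi -112.3 F [-1.8 -8.8  0.5]
```

>>> apply_moves:
  commands:
    - {"delta_pos": [-0.0038,0.0048,0],"delta_rot": [0,0,-0.1],"claw": 1}
    - {"delta_pos": [-0.0038,0.0048,0],"delta_rot": [0,0,-0.1],"claw": 1}
    - {"delta_pos": [-0.0038,0.0048,0],"delta_rot": [0,0,-0.1],"claw": 1}
    - {"delta_pos": [-0.0038,0.0048,0],"delta_rot": [0,0,-0.1],"claw": 1}
    - {"delta_pos": [-0.0038,0.0048,0],"delta_rot": [0,0,-0.1],"claw": 1}
    - {"delta_pos": [-0.0038,0.0048,0],"delta_rot": [0,0,-0.1],"claw": 1}
    - {"delta_pos": [-0.0038,0.0048,0],"delta_rot": [0,0,-0.1],"claw": 1}
    - {"delta_pos": [-0.0038,0.0048,0],"delta_rot": [0,0,-0.1],"claw": 1}
    - {"delta_pos": [-0.0038,0.0048,-0.0005],"delta_rot": [0,0,-0.1],"claw": 1}
    - {"delta_pos": [-0.0038,0.0048,0],"delta_rot": [0,0,-0.1],"claw": 1}

```text
clock: 31.57
ee_pos: [0.6319, -0.0806, 0.247]
tool_rot: [[-0.97, 0.243, -0.001], [0.243, 0.97, -0.001], [0.001, -0.001, -1.0]]
force: [-1.7, -0.5, 0.4]
width: -0.0003
gripper_force: 0.5
```

>>> apply_moves:
  commands:
    - {"delta_pos": [-0.0038,0.0048,0],"delta_rot": [0,0,-0.1],"claw": 1}
    - {"delta_pos": [-0.0038,0.0048,0],"delta_rot": [0,0,-0.1],"claw": 1}
    - {"delta_pos": [-0.0038,0.0048,0],"delta_rot": [0,0,-0.1],"claw": 1}
    - {"delta_pos": [-0.0038,0.0048,0],"delta_rot": [0,0,-0.1],"claw": 1}
    - {"delta_pos": [-0.0038,0.0048,0],"delta_rot": [0,0,-0.1],"claw": 1}
    - {"delta_pos": [-0.0038,0.0048,0],"delta_rot": [0,0,-0.1],"claw": 1}
    - {"delta_pos": [-0.0038,0.0048,0],"delta_rot": [0,0,-0.1],"claw": 1}
    - {"delta_pos": [-0.0038,0.0048,0],"delta_rot": [0,0,-0.1],"claw": 1}

```text
clock: 32.23
ee_pos: [0.6578, -0.04, 0.2471]
tool_rot: [[-0.85, -0.526, 0.0], [-0.526, 0.85, -0.0], [-0.0, -0.0, -1.0]]
force: [0.4, 0.1, 0.1]
width: -0.0001
gripper_force: 0.0
```

```bash
python3 chk.py w14 | grep -v stand
```

```text
wrist mark [ 0.5606 -0.0662  0.0875] 0.81 deg -136
wrist pointer [0.6424 0.0131 0.0555] 0.77 deg 44
side collar_top [ 0.5927 -0.0316  0.0885] 0.59 deg 141
side mark [ 0.5636 -0.0632  0.0875] 0.57 deg -136
side pointer [0.6386 0.0017 0.0629] 0.71 deg 38
scene collar_top [ 0.5992 -0.0324  0.0836] 0.82 deg 8
scene mark [ 0.5646 -0.0592  0.0838] 0.98 deg -139
scene pointer [0.6452 0.01   0.0526] 0.79 deg 40
32.9833 -131.1 tcp [ 0.6576 -0.0403  0.2472] corner [ 0.6443 -0.0397  0.0742] rho 0.0503 phi -7.6 F [-0.4 -0.4 -0.3]
```

>>> apply_moves:
  commands:
    - {"delta_pos": [-0.003,-0.003,0],"delta_rot": [0,0,0],"claw": 1}
    - {"delta_pos": [-0.003,-0.003,0],"delta_rot": [0,0,0],"claw": 1}
    - {"delta_pos": [0.0062,-0.0059,0],"delta_rot": [0,0,0.12],"claw": 1}
    - {"delta_pos": [0.0062,-0.0059,0],"delta_rot": [0,0,0.12],"claw": 1}
    - {"delta_pos": [0.0062,-0.0059,0],"delta_rot": [0,0,0.12],"claw": 1}
    - {"delta_pos": [0.0062,-0.0059,0],"delta_rot": [0,0,0.12],"claw": 1}
    - {"delta_pos": [0.0062,-0.0059,0],"delta_rot": [0,0,0.12],"claw": 1}
    - {"delta_pos": [0.0062,-0.0059,0],"delta_rot": [0,0,0.12],"claw": 1}
    - {"delta_pos": [0.0062,-0.0059,0],"delta_rot": [0,0,0.12],"claw": 1}
    - {"delta_pos": [0.0062,-0.0059,0],"delta_rot": [0,0,0.12],"claw": 1}

```text
clock: 33.82
ee_pos: [0.6247, -0.094, 0.2474]
tool_rot: [[-0.914, 0.405, 0.001], [0.405, 0.914, -0.0], [-0.001, 0.0, -1.0]]
force: [-0.3, 0.5, 0.6]
width: -0.0001
gripper_force: 0.0
```

>>> apply_moves:
  commands:
    - {"delta_pos": [0.0062,-0.0059,0],"delta_rot": [0,0,0.12],"claw": 1}
    - {"delta_pos": [0.0062,-0.0059,0],"delta_rot": [0,0,0.12],"claw": 1}
    - {"delta_pos": [0.0062,-0.0059,0],"delta_rot": [0,0,0.12],"claw": 1}
    - {"delta_pos": [0.0062,-0.0059,0],"delta_rot": [0,0,0.12],"claw": 1}
    - {"delta_pos": [0.0062,-0.0059,0],"delta_rot": [0,0,0.12],"claw": 1}
    - {"delta_pos": [0.0062,-0.0059,0],"delta_rot": [0,0,0.12],"claw": 1}
    - {"delta_pos": [0.0062,-0.0059,0],"delta_rot": [0,0,0.12],"claw": 1}
    - {"delta_pos": [0.0062,-0.0059,0],"delta_rot": [0,0,0.12],"claw": 1}
    - {"delta_pos": [0.0062,-0.0059,0],"delta_rot": [0,0,0.12],"claw": 1}
    - {"delta_pos": [0.0062,-0.0059,0],"delta_rot": [0,0,0.12],"claw": 1}

```text
clock: 34.65
ee_pos: [0.5453, -0.0783, 0.2475]
tool_rot: [[0.046, 0.999, 0.001], [0.999, -0.046, -0.0], [-0.0, 0.001, -1.0]]
force: [0.2, 0.3, -0.4]
width: 0.0
gripper_force: 0.0
```

>>> apply_moves:
  commands:
    - {"delta_pos": [0.0062,-0.0059,0],"delta_rot": [0,0,0.12],"claw": 1}
    - {"delta_pos": [0.0062,-0.0059,0],"delta_rot": [0,0,0.12],"claw": 1}
    - {"delta_pos": [0.0062,-0.0059,0],"delta_rot": [0,0,0.12],"claw": 1}
    - {"delta_pos": [0.0062,-0.0059,0],"delta_rot": [0,0,0.12],"claw": 1}
    - {"delta_pos": [0.0062,-0.0059,0],"delta_rot": [0,0,0.12],"claw": 1}
    - {"delta_pos": [0.0062,-0.0059,0],"delta_rot": [0,0,0.12],"claw": 1}
    - {"delta_pos": [0.0062,-0.0059,0],"delta_rot": [0,0,0.12],"claw": 1}
    - {"delta_pos": [0.0062,-0.0059,0],"delta_rot": [0,0,0.12],"claw": 1}
    - {"delta_pos": [0.0062,-0.0059,0],"delta_rot": [0,0,0.12],"claw": 1}
    - {"delta_pos": [0.0062,-0.0059,0],"delta_rot": [0,0,0.12],"claw": 1}

```text
clock: 35.48
ee_pos: [0.5312, 0.0015, 0.2475]
tool_rot: [[0.948, 0.319, 0.001], [0.319, -0.948, -0.0], [0.0, 0.0, -1.0]]
force: [0.1, 0.2, 0.3]
width: 0.0
gripper_force: 0.0
```

>>> apply_moves:
  commands:
    - {"delta_pos": [0.0062,-0.0059,0],"delta_rot": [0,0,0.12],"claw": 1}
    - {"delta_pos": [0.0062,-0.0059,0],"delta_rot": [0,0,0.12],"claw": 1}
    - {"delta_pos": [0.0062,-0.0059,0],"delta_rot": [0,0,0.12],"claw": 1}
    - {"delta_pos": [0.0062,-0.0059,0],"delta_rot": [0,0,0.12],"claw": 1}
    - {"delta_pos": [0.0062,-0.0059,0],"delta_rot": [0,0,0.12],"claw": 1}
    - {"delta_pos": [0.0062,-0.0059,0],"delta_rot": [0,0,0.12],"claw": 1}
    - {"delta_pos": [0.0062,-0.0059,0],"delta_rot": [0,0,0.12],"claw": 1}
    - {"delta_pos": [0.0062,-0.0059,0],"delta_rot": [0,0,0.12],"claw": 1}
    - {"delta_pos": [0,0,0],"delta_rot": [0,0,0],"claw": 1}

```text
clock: 36.23
ee_pos: [0.5842, 0.0423, 0.2479]
tool_rot: [[0.808, -0.59, 0.003], [-0.59, -0.808, 0.0], [0.002, -0.002, -1.0]]
force: [-0.2, -0.3, 0.1]
width: -0.0003
gripper_force: 0.0
```

```bash
python3 chk.py w15 | grep -v stand
```

```text
wrist mark [ 0.561  -0.0632  0.0812] 0.72 deg -138
wrist pointer [0.6446 0.015  0.0582] 0.68 deg 44
side collar_top [ 0.5941 -0.0307  0.09  ] 0.9 deg 100
side mark [ 0.5623 -0.0618  0.0858] 0.93 deg -138
side pointer [0.6415 0.0043 0.0598] 0.81 deg 38
scene collar_top [ 0.5937 -0.0349  0.0833] 0.94 deg -113
scene mark [ 0.5618 -0.058   0.0862] 0.74 deg -143
scene pointer [0.6399 0.0052 0.054 ] 0.84 deg 40
36.9833 123.3 tcp [0.5824 0.0421 0.2472] corner [0.5868 0.0295 0.0742] rho 0.063 phi 97.0 F [ 0.4  0.  -0.6]
```

>>> apply_moves:
  commands:
    - {"delta_pos": [-0.0019,0.0067,0],"delta_rot": [0,0,-0.1],"claw": 1}
    - {"delta_pos": [-0.0019,0.0067,0],"delta_rot": [0,0,-0.1],"claw": 1}
    - {"delta_pos": [-0.0019,0.0067,0],"delta_rot": [0,0,-0.1],"claw": 1}
    - {"delta_pos": [-0.0019,0.0067,0],"delta_rot": [0,0,-0.1],"claw": 1}
    - {"delta_pos": [-0.0019,0.0067,0],"delta_rot": [0,0,-0.1],"claw": 1}
    - {"delta_pos": [-0.0039,0.0047,0],"delta_rot": [0,0,-0.1],"claw": 1}
    - {"delta_pos": [-0.0039,0.0047,0],"delta_rot": [0,0,-0.1],"claw": 1}

```text
clock: 37.57
ee_pos: [0.5492, 0.0094, 0.2466]
tool_rot: [[0.997, 0.075, -0.009], [0.075, -0.997, 0.007], [-0.008, -0.008, -1.0]]
force: [-8.2, 9.3, 7.0]
width: -0.0002
gripper_force: 5.9
```

>>> apply_moves:
  commands:
    - {"delta_pos": [-0.0039,0.0047,0],"delta_rot": [0,0,-0.1],"claw": 1}
    - {"delta_pos": [-0.0039,0.0047,0],"delta_rot": [0,0,-0.1],"claw": 1}
    - {"delta_pos": [-0.0039,0.0047,0],"delta_rot": [0,0,-0.1],"claw": 1}
    - {"delta_pos": [-0.0039,0.0047,0],"delta_rot": [0,0,-0.1],"claw": 1}
    - {"delta_pos": [-0.0039,0.0047,0],"delta_rot": [0,0,-0.1],"claw": 1}
    - {"delta_pos": [-0.0039,0.0047,0],"delta_rot": [0,0,-0.1],"claw": 1}
    - {"delta_pos": [-0.0038,0.0048,0],"delta_rot": [0,0,-0.1],"claw": 1}
    - {"delta_pos": [-0.0038,0.0048,0],"delta_rot": [0,0,-0.1],"claw": 1}
    - {"delta_pos": [-0.0038,0.0048,-0.0005],"delta_rot": [0,0,-0.1],"claw": 1}
    - {"delta_pos": [-0.0038,0.0048,0],"delta_rot": [0,0,-0.1],"claw": 1}

```text
clock: 38.4
ee_pos: [0.5378, -0.0507, 0.2465]
tool_rot: [[0.473, 0.881, -0.018], [0.881, -0.473, 0.0], [-0.008, -0.016, -1.0]]
force: [-15.3, -2.8, 11.3]
width: -0.0002
gripper_force: 8.4
```

```bash
python3 chk.py w16 | grep -v stand
```

```text
wrist mark [ 0.6183 -0.0676  0.0865] 0.63 deg -56
wrist pointer [0.6408 0.0144 0.0575] 0.73 deg 46
side collar_top [ 0.5923 -0.0304  0.0892] 0.67 deg 130
side mark [ 0.6235 -0.0658  0.0886] 0.92 deg -48
side pointer [0.6378 0.0058 0.0586] 0.64 deg 42
scene collar_top [ 0.5949 -0.0307  0.0813] 0.78 deg 79
scene mark [ 0.6245 -0.0586  0.0832] 0.56 deg -40
scene pointer [0.6417 0.0054 0.0563] 0.73 deg 39
39.15 15.9 tcp [ 0.538  -0.0515  0.2466] corner [ 0.5469 -0.0457  0.0734] rho 0.0493 phi -165.0 F [-14.5  -4.8  10.5]
```

>>> apply_moves:
  commands:
    - {"delta_pos": [-0.004,0.0046,-0.0005],"delta_rot": [0,0,-0.1],"claw": 1}
    - {"delta_pos": [-0.004,0.0046,0],"delta_rot": [0,0,-0.1],"claw": 1}
    - {"delta_pos": [-0.0039,0.0047,0],"delta_rot": [0,0,-0.1],"claw": 1}
    - {"delta_pos": [-0.0039,0.0047,0],"delta_rot": [0,0,-0.1],"claw": 1}
    - {"delta_pos": [-0.0039,0.0047,0],"delta_rot": [0,0,-0.1],"claw": 1}
    - {"delta_pos": [-0.0039,0.0047,0],"delta_rot": [0,0,-0.1],"claw": 1}
    - {"delta_pos": [-0.0039,0.0047,0],"delta_rot": [0,0,-0.1],"claw": 1}
    - {"delta_pos": [-0.0038,0.0048,0],"delta_rot": [0,0,-0.1],"claw": 1}
    - {"delta_pos": [-0.0038,0.0048,0],"delta_rot": [0,0,-0.1],"claw": 1}
    - {"delta_pos": [-0.0038,0.0048,0],"delta_rot": [0,0,-0.1],"claw": 1}

```text
clock: 39.98
ee_pos: [0.5848, -0.0918, 0.2483]
tool_rot: [[-0.484, 0.875, -0.002], [0.875, 0.484, -0.004], [-0.002, -0.004, -1.0]]
force: [-1.8, -4.7, 0.9]
width: -0.0003
gripper_force: 2.5
```

```bash
python3 chk.py w17 | grep -v stand
```

```text
wrist mark [ 0.6348 -0.0213  0.0857] 0.88 deg 16
wrist pointer [0.6407 0.0144 0.0555] 0.79 deg 46
side collar_top [ 0.5935 -0.0319  0.0895] 0.8 deg 134
side mark [0.6404 0.0048 0.0582] 0.73 deg 39
side pointer [0.6397 0.0051 0.0586] 0.93 deg 40
scene collar_top [ 0.5972 -0.0322  0.0838] 0.67 deg 17
scene mark [ 0.6355 -0.0133  0.0857] 0.76 deg 26
scene pointer [0.6434 0.0069 0.0575] 0.87 deg 39
40.7333 -44.2 tcp [ 0.5855 -0.0917  0.2487] corner [ 0.587  -0.0793  0.0756] rho 0.0469 phi -99.2 F [ 0.4 -6.  -0.1]
```

>>> apply_moves:
  commands:
    - {"delta_pos": [-0.0038,0.0048,0],"delta_rot": [0,0,-0.1],"claw": 1}
    - {"delta_pos": [-0.0038,0.0048,0],"delta_rot": [0,0,-0.1],"claw": 1}
    - {"delta_pos": [-0.0038,0.0048,0],"delta_rot": [0,0,-0.1],"claw": 1}
    - {"delta_pos": [0,0,0],"delta_rot": [0,0,0],"claw": 1}

```text
clock: 41.07
ee_pos: [0.6042, -0.0919, 0.2486]
tool_rot: [[-0.719, 0.695, 0.001], [0.695, 0.719, -0.002], [-0.002, -0.0, -1.0]]
force: [0.7, -3.7, -0.3]
width: -0.0004
gripper_force: 1.6
```

```bash
python3 chk.py w18 | grep -v stand
```

```text
wrist mark [ 0.6288 -0.0061  0.0886] 0.66 deg 38
wrist pointer [0.6431 0.0136 0.058 ] 0.74 deg 44
side collar_top [ 0.5909 -0.0293  0.0928] 0.72 deg 134
side mark [ 0.6283 -0.0043  0.0876] 0.79 deg 40
side pointer [0.6384 0.0051 0.0577] 0.6 deg 41
scene collar_top [ 0.5955 -0.0329  0.0825] 0.9 deg 8
scene mark [0.6295 0.002  0.0857] 0.57 deg 45
scene pointer [0.6405 0.0057 0.0564] 0.81 deg 40
41.8167 -61.0 tcp [ 0.6036 -0.0918  0.2487] corner [ 0.6012 -0.0791  0.0756] rho 0.0466 phi -81.7 F [ 2.7 -5.2 -1.7]
```

View pics/w18.png

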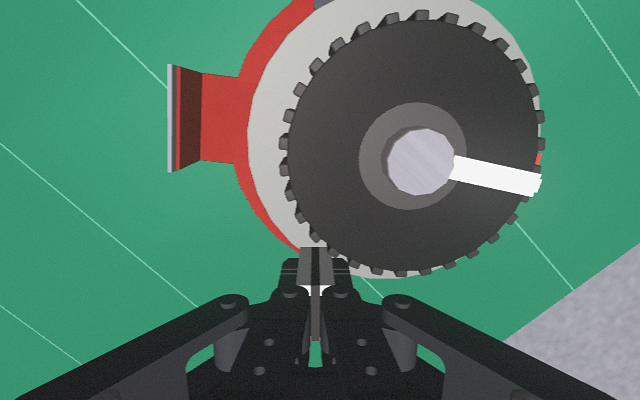

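>>> apply_moves:
  commands:
    - {"delta_pos": [-0.0015,-0.0025,0],"delta_rot": [0,0,0],"claw": 1}
    - {"delta_pos": [-0.004,-0.004,0],"delta_rot": [0,0,0],"claw": 1}
    - {"delta_pos": [-0.005,-0.005,0],"delta_rot": [0,0,0],"claw": 1}
    - {"delta_pos": [-0.005,-0.005,-0.01],"delta_rot": [0,0,0],"claw": 1}
    - {"delta_pos": [0,0,-0.03],"delta_rot": [0,0,0],"claw": 1}
    - {"delta_pos": [0,0,-0.03],"delta_rot": [0,0,0],"claw": 1}
    - {"delta_pos": [0,0,-0.03],"delta_rot": [0,0,0],"claw": 1}
    - {"delta_pos": [0,0,-0.03],"delta_rot": [0,0,0],"claw": 1}
    - {"delta_pos": [0,0,0],"delta_rot": [0,0,0],"claw": 1}
    - {"delta_pos": [0,0,0],"delta_rot": [0,0,0],"claw": 1}

```text
clock: 42.65
ee_pos: [0.6038, -0.1144, 0.3822]
tool_rot: [[-0.717, 0.697, 0.006], [0.697, 0.717, -0.002], [-0.006, 0.003, -1.0]]
force: [0.1, -0.2, -0.1]
width: -0.0
gripper_force: 0.0
```

```bash
python3 chk.py w19 | grep -v stand
```

```text
wrist collar_top [ 0.5898 -0.0336  0.0896] 0.79 deg -172
wrist mark [ 0.6301 -0.0039  0.0867] 0.55 deg 39
wrist pointer [0.6383 0.0123 0.0586] 0.84 deg 46
side collar_top [ 0.5938 -0.0324  0.0911] 0.75 deg 139
side mark [ 0.6291 -0.0069  0.088 ] 0.83 deg 37
side pointer [0.6381 0.0048 0.0596] 0.94 deg 41
scene collar_top [ 0.5968 -0.0339  0.0831] 0.92 deg -22
scene mark [ 0.6311 -0.0012  0.085 ] 0.74 deg 41
scene pointer [0.6458 0.0068 0.0564] 0.78 deg 38
43.4 -63.1 tcp [ 0.6031 -0.1138  0.3782] corner [ 0.6004 -0.1007  0.2052] rho 0.068 phi -85.0 F [0.6 0.3 0.3]
```

View pics/w19.png

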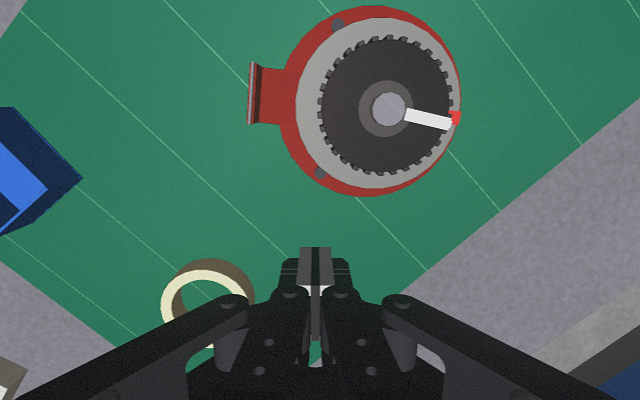

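```bash
python3 -c "
from station import bot
print(bot.close_job())"
```

```text
the job is handed in; nothing more can be done
None
```

I turned the collar to its first mark/pointer meeting and then two full turns more; the last pictures show the mark within about 5° of the red pointer, the arm clear and no other thing touched, and I handed the job in at about 43 s without seeing the verdict.

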